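# Put the gift tray right: swap the jars, then add the cartons

### The arm

A 7-joint arm with a two-finger parallel gripper is mounted at the origin on a cart in front of the work surface, level with it; the furniture and walls round the work are solid. World frame = base frame: x ahead of the robot, y to its left, z up, the work surface at z = 0. Lengths are in m, angles in rad, forces in N, time in s.
With the tool pointing down it reaches from about 0.4 to 0.85 m from the base axis. Payload 4.5 kg.
Tool frame: the origin (TCP) lies at the very end of the fingers, on their centre line; the grasp point (between the pads) lies 19 mm behind it; z points along the fingers, y is the line along which they close (so a half turn about z gives the same grasp; the last joint's range is limited). The gripper opens to 88 mm and grips with 3 to 60 N. Pads are 18 mm wide; open, the fingers measure 123 mm over their backs; the gripper's body (75 mm by 187 mm) begins 45 mm behind the grasp point.
Start: joints at [1.25, 0.689, -0.195, 1.565, 0.157, 0.902, -0.215], TCP at [0.217, -0.586, 0.239] pointing down, gripper open.
Joint ranges: [-3.01, 3.01], [-0.46, 2.08], [-1.47, 1.51], [0.13, 2.56], [-1, 4.14], [0.04, 2.09], [-2.66, 2.66]. Speed limits (rad/s): [2.57, 2.57, 3.14, 3.14, 3.14, 3.14, 3.14].

### API

Orientations are given as a unit quaternion [x, y, z, w].
In Python, from plant import r, optics gives the robot as it stands.
- The arm moves only by the tool servo_tool, never from a script. Its arguments are lists of equal length, an entry for each row: "translation": the shift along the tool's x, y, z in m, a list of three; "turn": the turn, a rotation vector about the tool's x, y, z in rad, a list of three. In form: {"translation": [[dx, dy, dz], ...], "turn": [[rx, ry, rz], ...]}. A call has 1 to 10 rows; each row shifts and turns the commanded pose from where the row before left it, along the tool's axes as they then stand; what a row does not reach is not made up. A row lasts 1/8 s, in which the tool goes at most 62.5 mm and 10.7 degrees, less where a joint would pass 70% of its speed; a pose out of reach is approached as far as the arm can. A call is refused whole if a number of a shift passes 0.0625 or a number of a turn 0.188, either way. A call with a gripper value outside its range is refused whole. "grip" is the opening, from 0 (shut) to 1 (fully open), set as the call begins (left out, the last holds). The fingers move at their own pace and stop on an object; "grip_force" is the grip in N (left out, the last holds). Time passes only in rows, so rows that do not move let the fingers close. It gives the time, the measured TCP pose, the force, the opening and the grip force at its end, in the units of the state.
- r.get_state(): the state, without advancing time (a new reading comes with each control period).
- optics.snapshot(name): name is "side" or "top"; returns a dict with "img" (384x512x3 uint8, red, green, blue), "z_map" (384x512 float32, m along the optical axis (not along the pixel's ray), 0 where there is no reading), "mtx" (3x3 intrinsics, pixels), "k1" (the pictures are not rectified: a ray, as slopes to the right and down, at radius r is drawn at 1 + k1 r^2 times it, then the intrinsics apply), "R" (3x3) and "t" (3): a world point X has camera coordinates R X + t. Camera axes: x right, y down, z forward; pixel columns grow to the right and rows downward; lengths in m; the calibration is good to about 2 mm. A picture is of the moment at which its call begins.
- r.finish_job(): hands the job in; it is judged then, once.
The state is a dict: "clock": time; "q": joint angles; "qd": joint speeds; "joint_torque": joint torques, N m; "tool_pos": TCP position; "eef_rot": TCP orientation; "contact_force": force on the tool from outside, world axes, zero at the start; "moment": the same for the moment, N m; "opening": opening from 0.0 (shut) to 1.0 (fully open); "finger_force": force on a finger pad.
Only numpy, scipy, OpenCV 4.12 (cv2) and the standard library are available. Lean on these libraries where they do the work, as an engineer would, in place of code of your own. Each camera call takes 0.05 s, during which the arm holds its last target. There are 200 camera calls.

### The job

The honey jar and the jam jar stand in each other's wells in the gift tray, so their lids do not come out level; swap them, parking one of them upright on the cork mat meanwhile. Only when both jars are right, since the tall cartons would crowd your fingers, take the blue and the red biscuit carton that stand beside the tray and the mat, and stand them in the pockets of their own colour. Keep everything upright and set the glass jars down gently, without dropping them; all four end seated on the floors of their places.

Things in the scene. Friction and masses are not known exactly. Their poses are not given: they have to be found in the camera images.
- honey_jar: glass honey jar with a red lid and yellow label, 65 mm wide (lid; glass body 60 mm), 100 mm tall, 0.44 kg; closed. Origin: centre of its underside, z up. At the start it stands in jam_well (the wrong one), so its top is higher than it should be.
- jam_jar: glass jam jar with a green lid and red label, 60 mm wide (62 mm over the label), 86 mm tall, 0.36 kg; closed. Origin: centre of its underside, z up. At the start it stands in honey_well (the wrong one), so its top is too low.
- blue_carton: dark blue biscuit carton standing upright on the worktop, 42 (its x) x 62 (its y) x 110 mm tall, 0.14 kg, less than 0.4 m from the tray (a look-alike against the back edge of the worktop, behind the tall glass jar and shaker, is fixed shop stock: leave it). Origin: centre of its underside.
- red_carton: rust-red biscuit carton standing upright on the worktop, 42 (its x) x 62 (its y) x 110 mm tall, 0.14 kg, less than 0.4 m from the tray (a look-alike against the back edge of the worktop, behind the tall glass jar and shaker, is fixed shop stock: leave it). Origin: centre of its underside.
- gift_tray: square dark wooden gift tray, 224 x 224 mm outside, walls 52 mm tall and 10 mm thick, floor 6 mm thick, dark metal handles on two outer sides; it does not move. Origin: centre of its underside; x and y along its sides. It holds four cardboard inserts, two by two at 100 mm pitch, in any arrangement.
- honey_well: cardboard insert fixed in the tray, 98 x 98 x 42 mm, with a round well 80 mm wide under a red ring: the honey jar's place. Origin: centre of its underside, 6 mm above the worktop; axes parallel to the tray's. The well's floor is 14 mm above the origin (28 mm deep).
- jam_well: cardboard insert fixed in the tray, 98 x 98 x 42 mm, with a round well 80 mm wide under a green ring: the jam jar's place. Origin: centre of its underside, 6 mm above the worktop; axes parallel to the tray's. The well's floor is 28 mm above the origin (14 mm deep).
- blue_pocket: cardboard insert fixed in the tray, 98 x 98 x 42 mm, with a rectangular pocket, 60 mm along its x and 80 mm along its y, lined and rimmed in dark blue: the blue carton's place; empty at the start. Origin: centre of its underside, 6 mm above the worktop; axes parallel to the tray's. Pocket floor 4 mm above the origin (38 mm deep).
- red_pocket: cardboard insert fixed in the tray, 98 x 98 x 42 mm, with a rectangular pocket, 60 mm along its x and 80 mm along its y, lined and rimmed in rust red: the red carton's place; empty at the start. Origin: centre of its underside, 6 mm above the worktop; axes parallel to the tray's. Pocket floor 4 mm above the origin (38 mm deep).
- cork_mat: round cork pot mat lying fixed on the worktop, 124 mm across, 8 mm thick, empty: a free spot to park a jar on. Origin: centre of its underside.
Mind the look-alikes: they are no part of the job. Leave any purple or turquoise look-alike of the honey_jar alone.

How it is judged:
On the way, in this order (a step that is already met when the one before it is completed fails the run):
1. one of the jars stands upright on the cork mat, released (((horizontal distance between honey_jar and cork_mat below 0.045 m and height (world z) of honey_jar below 0.015 m and angle between honey_jar's own z axis and vertical below 0.12 rad and linear speed of honey_jar below 0.03 m/s and contact force between the fingers and honey_jar below 0.1 N) or (horizontal distance between jam_jar and cork_mat below 0.045 m and height (world z) of jam_jar below 0.015 m and angle between jam_jar's own z axis and vertical below 0.12 rad and linear speed of jam_jar below 0.03 m/s and contact force between the fingers and jam_jar below 0.1 N))), for 0.2 s.
2. both jars stand seated in their own wells, released, while neither carton is in the tray yet (horizontal distance between honey_jar and honey_well below 0.015 m and z of honey_jar in the frame of honey_well between 0.008 and 0.02 m and angle between each of honey_jar, jam_jar's own z axis and vertical below 0.12 rad and horizontal distance between jam_jar and jam_well below 0.015 m and z of jam_jar in the frame of jam_well between 0.022 and 0.034 m and linear speed of each of honey_jar, jam_jar below 0.03 m/s and contact force between the fingers and honey_jar below 0.1 N and contact force between the fingers and jam_jar below 0.1 N and horizontal distance between each of blue_carton, red_carton and gift_tray above 0.1 m), for 0.2 s.
3. both cartons stand seated in the pockets of their own colour (horizontal distance between blue_carton and blue_pocket below 0.015 m and z of blue_carton in the frame of blue_pocket between -0.002 and 0.01 m and angle between each of blue_carton, red_carton's own z axis and vertical below 0.12 rad and horizontal distance between red_carton and red_pocket below 0.015 m and z of red_carton in the frame of red_pocket between -0.002 and 0.01 m), for 0.2 s.
At the end, for the whole second after the job is handed in: Each of the honey jar, jam jar, blue carton and red carton stands in its own place in the tray: within 15 mm of the centre of the well or pocket, its underside within 6 mm of the floor's height there, upright within 0.12 rad, released and at rest (all of step 3 and horizontal distance between honey_jar and honey_well below 0.015 m and z of honey_jar in the frame of honey_well between 0.008 and 0.02 m and angle between each of honey_jar, jam_jar's own z axis and vertical below 0.12 rad and horizontal distance between jam_jar and jam_well below 0.015 m and z of jam_jar in the frame of jam_well between 0.022 and 0.034 m and linear speed of each of honey_jar, jam_jar, blue_carton, red_carton below 0.03 m/s and contact force between the fingers and honey_jar below 0.1 N and contact force between the fingers and jam_jar below 0.1 N and contact force between the fingers and blue_carton below 0.1 N and contact force between the fingers and red_carton below 0.1 N); the robot touches nothing.
It fails at once if a jar or carton tipped over (more than 0.6 rad from upright) (angle between any of honey_jar, jam_jar, blue_carton, red_carton's own z axis and vertical above 0.6 rad).
It fails at once if a glass jar dropped (moving faster than 0.6 m/s out of the fingers, a fall of about 2 cm) ((linear speed of honey_jar above 0.6 m/s and contact force between the fingers and honey_jar below 0.05 N) or (linear speed of jam_jar above 0.6 m/s and contact force between the fingers and jam_jar below 0.05 N)).
It also fails if it takes over 112 s, if anything falls off the work surface, if the arm or the gripper's body presses on something with over 40 N, if the wrist force passes 120 N, or if a joint passes its speed limit or range.

## Working session

There is one attempt and no reset: what is moved stays moved. The work goes in short steps, Python scripts to look and compute and a tool call to move; the robot and the scene stay as the last step left them, time stands still between calls to the robot, and variables do not carry over. Pictures are saved under pics/ and viewed, at most 14 in all, crops included, and the job is handed in when it is done.

Besides the shell and the picture viewer there is one more tool, called after "Call:" as name(argument=value, ...), one argument or row to a line, values as JSON. servo_tool: Moves the arm, as the interface text tells. Its arguments: {"type":"object","properties":{"translation":{"type":"array"},"turn":{"type":"array"},"grip":{"type":"number"},"grip_force":{"type":"number"}},"required":["translation","turn"]}

```bash
ls; mkdir -p pics
python3 - <<'E'
from plant import r, optics
import cv2,numpy as np,pickle
d={}
for n in("top","side"):
    s=optics.snapshot(n);d[n]=s
    cv2.imwrite(f"pics/{n}0.png",cv2.resize(s["img"][:,:,::-1],(800,600),interpolation=cv2.INTER_CUBIC))
    print(n,s["mtx"].tolist(),s["k1"],s["R"].tolist(),s["t"].tolist())
pickle.dump(d,open("s0.pkl","wb"))
st=r.get_state();print({k:st[k] for k in("clock","tool_pos","eef_rot","opening")})
E
```

```text
pics
top [[404.93388322620893, 0.0, 256.2007711057328], [0.0, 404.93388322620893, 195.30934823821812], [0.0, 0.0, 1.0]] -0.13717462767977645 [[-0.019222629467429763, -0.9992764002286327, 0.0328202142354845], [-0.985298396389471, 0.013359784700331919, -0.17031907181844785], [0.1697573579810157, -0.03561168486418431, -0.9848422448861742]] [-0.010912303845729063, 0.5037176130556882, 0.8994203166624208]
side [[403.2527432357521, 0.0, 253.47095420057133], [0.0, 403.2527432357521, 191.66373093510092], [0.0, 0.0, 1.0]] -0.019381991871332546 [[-0.8828023732992062, -0.46964082296884174, -0.009872542653149607], [-0.2516412196228783, 0.49055780224850143, -0.8342839679868184], [0.3966568621415738, -0.7340235282702244, -0.5512465815419912]] [0.4241600878135189, 0.150239629009437, 0.8390264237844635]
{'clock': 0.1, 'tool_pos': array([ 0.21689495, -0.58556107,  0.23801579]), 'eef_rot': array([ 9.84302558e-01,  1.76487408e-01, -1.92640149e-04, -7.95222864e-04]), 'opening': 1.0009615058916852}
```

View pics/top0.png

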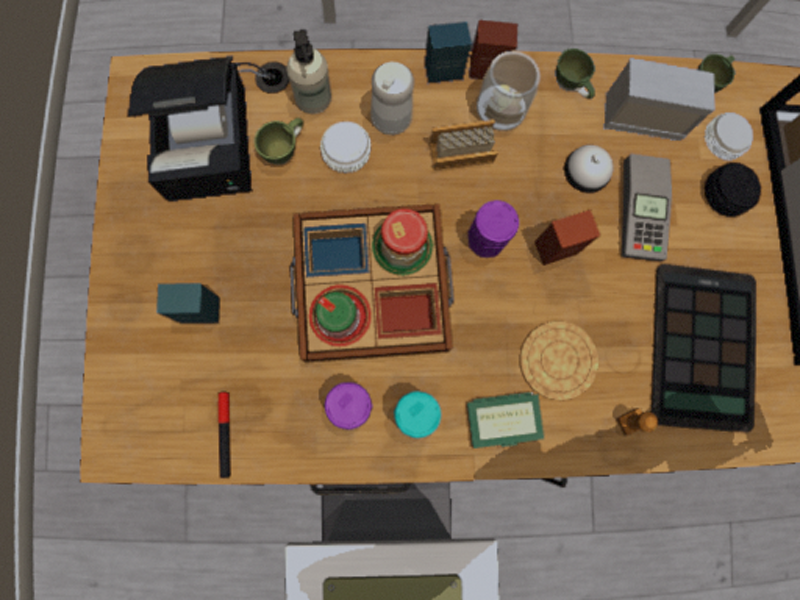

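View pics/side0.png

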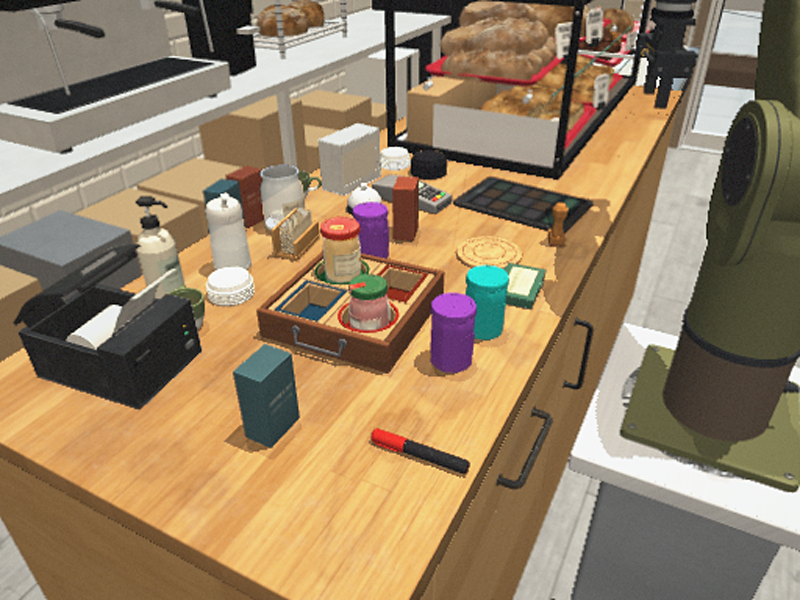

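The top view (800x600) shows the honey jar at (405,232) in the green ring and the jam jar at (337,312) in the red ring. The mat is at (560,360). The candidates:
- **Blue carton:** either (188,300) beside the tray or (447,52) at the back edge. I take (188,300), because the back one is shop stock.
- **Red carton:** either (568,236) or (494,50) at the back edge. I take (568,236), for the same reason.
- **Jars:** the purple ones at (493,228) and (348,406) and the turquoise one at (417,414) are decoys.

Next I measure these and confirm them in one enlarged crop.

```bash
cat > h.py <<'E'
import numpy as np,cv2
def rays(s,uv):
    uv=np.asarray(uv,float).reshape(-1,1,2)
    n=cv2.undistortPoints(uv,s["mtx"],np.array([s["k1"],0,0,0.]))[:,0]
    return np.c_[n,np.ones(len(n))]
def onplane(s,uv,z):
    d=rays(s,uv)@s["R"]; c=-s["R"].T@s["t"]
    return c+d*((z-c[2])/d[:,2])[:,None]
def world(s):
    v,u=np.mgrid[:384,:512]
    n=rays(s,np.c_[u.ravel(),v.ravel()])*s["z_map"].reshape(-1,1)
    return ((n-s["t"])@s["R"]).reshape(384,512,3)
def rect(s,m,z):
    p=onplane(s,np.argwhere(m)[:,::-1],z)[:,:2]
    (c,wh,a)=cv2.minAreaRect((p*1000).astype(np.float32))
    return np.round(c,1),np.round(wh,1),round(a,1),int(m.sum())
def big(m):
    n,l,st,_=cv2.connectedComponentsWithStats(m.astype(np.uint8))
    return l==1+np.argmax(st[1:,4]) if n>1 else m
def hsv(s): return cv2.cvtColor(s["img"],cv2.COLOR_RGB2HSV).astype(int)
def hue(H,a,b,smin=90,vmin=30):
    h=H[...,0]; k=(h>=a)&(h<=b) if a<=b else (h>=a)|(h<=b)
    return k&(H[...,1]>=smin)&(H[...,2]>=vmin)
def box(x0,y0,x1,y1):
    m=np.zeros((384,512),bool); m[int(y0*.64):int(y1*.64),int(x0*.64):int(x1*.64)]=1; return m
E
cat > m.py <<'E'
import pickle,sys
from h import *
s=pickle.load(open("s0.pkl","rb"))["top"]
W=world(s);H=hsv(s);Z=W[...,2]
red=hue(H,172,9,120);green=hue(H,45,90,80)
for n,b,z in (("honeylid",(375,195,435,262),.134),("jamlid",(300,280,380,350),.106),("blue",(150,270,225,330),.11),("red",(525,195,610,270),.11),("purpleR",(460,190,530,265),.12)):
    q=box(*b); print(n,"maxz",np.percentile(Z[q&(s["z_map"]>0)],99).round(4),end=" ")
    zz=np.percentile(Z[q],98); m=big(q&(abs(Z-zz)<.008)); print(rect(s,m,z), "at own z:",rect(s,m,zz)[:2])
for n,b,mk,z in (("greenring",(370,205,440,282),green,.048),("redring",(300,280,380,350),red,.048)):
    m=box(*b)&mk&(abs(Z-.048)<.008); p=onplane(s,np.argwhere(m)[:,::-1],z)[:,:2]*1000
    c,rad=cv2.minEnclosingCircle(p.astype(np.float32)); print(n,np.round(c,1),rad,m.sum(),cv2.fitEllipse(cv2.convexHull(p.astype(np.float32))))
q=box(285,190,460,370); m=big(q&(abs(Z-.05)<.010)); print("tray",rect(s,m,.052))
for n,b in(("bluep",(303,223,371,277)),("redp",(374,283,440,337))):
    m=big(box(*b)&(Z<.035)); print(n,"floor",rect(s,m,.010),np.median(Z[m]))
m=big(box(500,310,620,410)&(Z>.0045)&(Z<.02));print("mat",rect(s,m,.008))
m=box(500,310,620,410)&hue(H,10,30,40)&(Z>.0045)
I=s["img"][110:240,80:400,::-1]
cv2.imwrite("pics/crop.png",cv2.resize(I,None,fx=2.5,fy=2.5,interpolation=cv2.INTER_CUBIC))
E
python3 m.py
```

```text
honeylid maxz 0.1363 (array([591.2, -22.9]), array([62.5, 62.6]), 89.4, 675) at own z: (array([590.6, -22.9]), array([62.4, 62.4]))
jamlid maxz 0.109 (array([484.9,  73.5]), array([54.1, 54.9]), 89.6, 522) at own z: (array([484.4,  73.3]), array([54. , 54.7]))
blue maxz 0.1126 (array([506.8, 292. ]), array([64.4, 42.2]), 89.1, 571) at own z: (array([506.4, 291.2]), array([64.2, 42.1]))
red maxz 0.1128 (array([ 601.5, -272. ]), array([43.6, 64. ]), 17.2, 483) at own z: (array([ 600.7, -271.2]), array([43.4, 63.8]))
purpleR maxz 0.1023 (array([ 610.3, -155.1]), array([62.3, 60.6]), 23.1, 602) at own z: (array([ 616. , -158.7]), array([63.6, 61.9]))
greenring [595.1 -22.8] 44.607513427734375 95 ((594.81884765625, -22.666242599487305), (87.24085235595703, 88.5600814819336), 170.34353637695312)
redring [497.5  72.1] 70.31050109863281 342 ((498.7170104980469, 69.41498565673828), (111.40754699707031, 130.90505981445312), 129.10133361816406)
tray (array([541. ,  24.3]), array([225.3, 230.6]), 3.2, 5158)
bluep floor (array([597.3,  78.6]), array([59.5, 82.7]), 3.1, 790) 0.011252746366177157
redp floor (array([499.7, -30.5]), array([60.4, 81.8]), 3.3, 833) 0.010988258872516081
mat (array([ 400.4, -254.6]), array([122.9, 167.8]), 63.7, 2150)
```

View pics/crop.png

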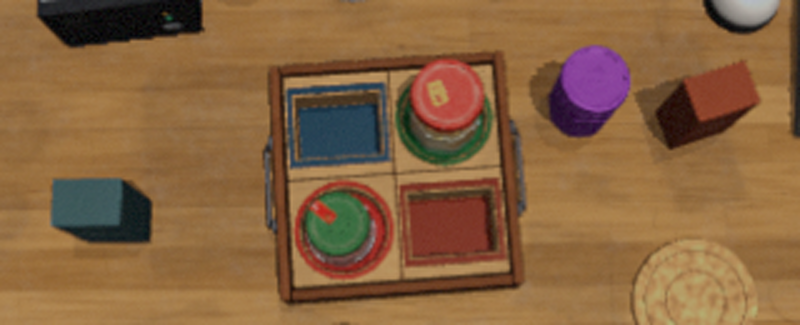

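The crop confirms both pairs: blue carton at crop (100,210), red carton at (707,103), green-lid jam jar in the red ring and red-lid honey jar in the green ring. I'll refine the tray, rings and mat, and cross-check with the side view.

```bash
cat > m2.py <<'E'
import pickle
from h import *
D=pickle.load(open("s0.pkl","rb"))
s=D["top"];W=world(s);H=hsv(s);Z=W[...,2]
# tray top
m=box(290,195,455,370)&(abs(Z-.052)<.012); m=cv2.morphologyEx(big(m).astype(np.uint8),cv2.MORPH_CLOSE,np.ones((9,9)))
for k in(9,15,25): print("tray",rect(s,cv2.morphologyEx(m,cv2.MORPH_OPEN,np.ones((k,k)))>0,.052))
def circ(m,z):
    p=(onplane(s,np.argwhere(m)[:,::-1],z)[:,:2]*1000).astype(np.float32)
    c,rad=cv2.minEnclosingCircle(p);e=cv2.fitEllipse(cv2.convexHull(p));return np.round(c,1),round(rad,1),np.round(e[0],1),np.round(e[1],1)
print("redring",circ(big(box(300,280,372,350)&hue(H,168,9,140)&(abs(Z-.048)<.006)),.048))
print("mat rect",end="");
m=big(box(515,315,603,402)&(Z>.006)&(Z<.02));print(rect(s,cv2.morphologyEx(m.astype(np.uint8),cv2.MORPH_OPEN,np.ones((9,9)))>0,.008),circ(cv2.morphologyEx(m.astype(np.uint8),cv2.MORPH_OPEN,np.ones((9,9)))>0,.008))
for n,b,c in(("bluerim",(300,220,373,280),hue(H,95,115,90)),("redrim",(371,280,443,342),hue(H,168,9,140))):
    print(n,rect(s,big(box(*b)&c&(abs(Z-.048)<.007)),.048))
s=D["side"];W=world(s);Z=W[...,2]
for n,b,z in(("honey",(315,210,362,245),.134),("jam",(345,270,392,300),.106),("blue",(228,342,300,392),.11),("red",(388,172,420,195),.11)):
    q=box(*b);zz=np.percentile(Z[q&(s["z_map"]>0)],97);print("side",n,zz.round(4),rect(s,big(q&(abs(Z-zz)<.006)),z))
m=box(455,230,523,272)&(Z>.004)&(Z<.02);print("mat",rect(s,cv2.morphologyEx(big(m).astype(np.uint8),cv2.MORPH_OPEN,np.ones((5,5)))>0,.008))
E
python3 m2.py
```

```text
tray (array([541. ,  23.2]), array([225.3, 228.3]), 3.2, 5459)
tray (array([497.3,  20.4]), array([133. , 224.8]), 3.6, 1511)Traceback (most recent call last):
  File "m2.py", line 7, in <module>
    for k in(9,15,25): print("tray",rect(s,cv2.morphologyEx(m,cv2.MORPH_OPEN,np.ones((k,k)))>0,.052))
                                    ~~~~^^^^^^^^^^^^^^^^^^^^^^^^^^^^^^^^^^^^^^^^^^^^^^^^^^^^^^^^^^^^
  File "h.py", line 14, in rect
    p=onplane(s,np.argwhere(m)[:,::-1],z)[:,:2]
      ~~~~~~~^^^^^^^^^^^^^^^^^^^^^^^^^^^^
  File "h.py", line 7, in onplane
    d=rays(s,uv)@s["R"]; c=-s["R"].T@s["t"]
      ~~~~^^^^^^
  File "h.py", line 4, in rays
    n=cv2.undistortPoints(uv,s["mtx"],np.array([s["k1"],0,0,0.]))[:,0]
      ~~~~~~~~~~~~~~~~~~~^^^^^^^^^^^^^^^^^^^^^^^^^^^^^^^^^^^^^^^^
cv2.error: OpenCV(4.12.0) /io/opencv/modules/calib3d/src/undistort.dispatch.cpp:347: error: (-215:Assertion failed) CV_IS_MAT(_src) && CV_IS_MAT(_dst) && (_src->rows == 1 || _src->cols == 1) && (_dst->rows == 1 || _dst->cols == 1) && _src->cols + _src->rows - 1 == _dst->rows + _dst->cols - 1 && (CV_MAT_TYPE(_src->type) == CV_32FC2 || CV_MAT_TYPE(_src->type) == CV_64FC2) && (CV_MAT_TYPE(_dst->type) == CV_32FC2 || CV_MAT_TYPE(_dst->type) == CV_64FC2) in function 'cvUndistortPointsInternal'
```

```bash
sed -i 's/for k in(9,15,25)/for k in(9,)/' m2.py; python3 m2.py
```

```text
tray (array([541. ,  23.2]), array([225.3, 228.3]), 3.2, 5459)
redring (array([489.5,  71.5]), 46.1, array([489.5,  71.6]), array([91.1, 91.4]))
mat rectTraceback (most recent call last):
  File "m2.py", line 13, in <module>
    m=big(box(515,315,603,402)&(Z>.006)&(Z<.02));print(rect(s,cv2.morphologyEx(m.astype(np.uint8),cv2.MORPH_OPEN,np.ones((9,9)))>0,.008),circ(cv2.morphologyEx(m.astype(np.uint8),cv2.MORPH_OPEN,np.ones((9,9)))>0,.008))
                                                       ~~~~^^^^^^^^^^^^^^^^^^^^^^^^^^^^^^^^^^^^^^^^^^^^^^^^^^^^^^^^^^^^^^^^^^^^^^^^^^^^^
  File "h.py", line 14, in rect
    p=onplane(s,np.argwhere(m)[:,::-1],z)[:,:2]
      ~~~~~~~^^^^^^^^^^^^^^^^^^^^^^^^^^^^
  File "h.py", line 7, in onplane
    d=rays(s,uv)@s["R"]; c=-s["R"].T@s["t"]
      ~~~~^^^^^^
  File "h.py", line 4, in rays
    n=cv2.undistortPoints(uv,s["mtx"],np.array([s["k1"],0,0,0.]))[:,0]
      ~~~~~~~~~~~~~~~~~~~^^^^^^^^^^^^^^^^^^^^^^^^^^^^^^^^^^^^^^^^
cv2.error: OpenCV(4.12.0) /io/opencv/modules/calib3d/src/undistort.dispatch.cpp:347: error: (-215:Assertion failed) CV_IS_MAT(_src) && CV_IS_MAT(_dst) && (_src->rows == 1 || _src->cols == 1) && (_dst->rows == 1 || _dst->cols == 1) && _src->cols + _src->rows - 1 == _dst->rows + _dst->cols - 1 && (CV_MAT_TYPE(_src->type) == CV_32FC2 || CV_MAT_TYPE(_src->type) == CV_64FC2) && (CV_MAT_TYPE(_dst->type) == CV_32FC2 || CV_MAT_TYPE(_dst->type) == CV_64FC2) in function 'cvUndistortPointsInternal'
```

```bash
sed -i 's/^m=big(box(515.*$/print(onplane(s,[[560*.64-.18,360.5*.64-.18]],.008))/; s/^print("mat rect".*$//; s/^m=box(455.*$//' m2.py; python3 m2.py
```

```text
tray (array([541. ,  23.2]), array([225.3, 228.3]), 3.2, 5459)
redring (array([489.5,  71.5]), 46.1, array([489.5,  71.6]), array([91.1, 91.4]))
[[ 0.41952692 -0.26631401  0.008     ]]
bluerim (array([555.7,  74.6]), array([ 9.5, 87.5]), 7.2, 58)
redrim (array([495.4, -28.3]), array([76.3, 92.4]), 3.3, 286)
side honey 0.1342 (array([590.4, -14.7]), array([61.3, 66.2]), 26.9, 267)
side jam 0.1074 (array([485.5,  77.4]), array([54.7, 59.9]), 27.1, 286)
side blue 0.1109 (array([504.8, 296.7]), array([46.6, 66.6]), 0.2, 536)
side red 0.1117 (array([ 601.2, -266.8]), array([43.1, 72.7]), 18.9, 134)
```

Measured positions: tray centre (0.542, 0.024) at yaw 3.2°. Both rings and the red pocket agree with that to within 1 mm. First I go to the honey jar.

Call:
servo_tool(
  translation=[
    [0,0,0],
    [0,0,0],
    [0.031,-0.047,0],
    [0.031,-0.047,0],
    [0.031,-0.047,0],
    [0.031,-0.047,0],
    [0.031,-0.047,0],
    [0.031,-0.047,0],
    [0.031,-0.047,0],
    [0.031,-0.047,0],
  ],
  turn=[
    [0,0,0.1775],
    [0,0,0.1775],
    [0,0,0],
    [0,0,0],
    [0,0,0],
    [0,0,0],
    [0,0,0],
    [0,0,0],
    [0,0,0],
    [0,0,0],
  ],
  grip=1,
  grip_force=25,
)

```text
clock: 1.35
tool_pos: [0.4659, -0.2085, 0.2385]
eef_rot: [1.0, -0.0, -0.0, -0.0]
contact_force: [0.7, -0.7, 0.0]
opening: 1.0
finger_force: 0.0
```

Call:
servo_tool(
  translation=[
    [0.0313,-0.0464,0],
    [0.0313,-0.0464,0],
    [0.0313,-0.0464,0],
    [0.0313,-0.0464,0],
    [0,0,0.03],
    [0,0,0.03],
    [0,0,0.025],
    [0,0,0],
    [0,0,0],
  ],
  turn=[
    [0,0,0],
    [0,0,0],
    [0,0,0],
    [0,0,0],
    [0,0,0],
    [0,0,0],
    [0,0,0],
    [0,0,0],
    [0,0,0],
  ],
)

```text
clock: 2.48
tool_pos: [0.591, -0.0246, 0.1544]
eef_rot: [1.0, -0.0, 0.001, 0.0]
contact_force: [-0.6, 0.7, 0.8]
opening: 1.004
finger_force: 0.0
```

Run:
```python
from plant import r, optics
import cv2
s=optics.snapshot("side");print(r.get_state()["tool_pos"])
cv2.imwrite("pics/a1.png",cv2.resize(s["img"][90:260,120:320,::-1],(800,600)[:2] if 0 else (700,595),interpolation=cv2.INTER_CUBIC))
```

```text
[ 0.59119802 -0.02462139  0.1547597 ]
```

View pics/a1.png

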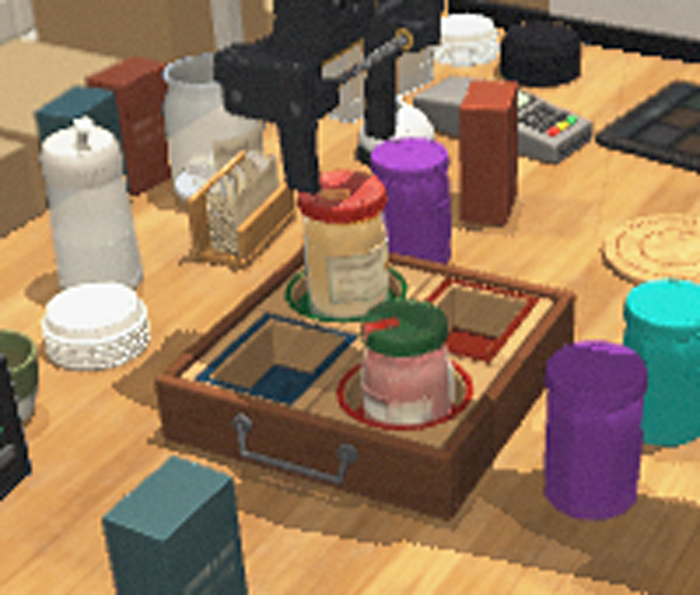

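The crop shows the finger tips at (307,190) and (380,160), straddling the red lid, so I descend and grip.

Call:
servo_tool(
  translation=[
    [0,0.0005,0.02],
    [0,0.0005,0.02],
    [0,0,0.02],
    [0,0,0.0187],
    [0,0,0],
  ],
  turn=[
    [0,0,0],
    [0,0,0],
    [0,0,0],
    [0,0,0],
    [0,0,0],
  ],
)

```text
clock: 3.15
tool_pos: [0.5899, -0.0255, 0.0743]
eef_rot: [1.0, -0.0, -0.001, 0.0]
contact_force: [0.1, 0.6, 0.1]
opening: 1.002
finger_force: 0.0
```

Call:
servo_tool(
  translation=[
    [0,0,0],
    [0,0,0],
    [0,0,0],
    [0,0,0],
    [0,0,0],
    [0,0,0],
  ],
  turn=[
    [0,0,0],
    [0,0,0],
    [0,0,0],
    [0,0,0],
    [0,0,0],
    [0,0,0],
  ],
  grip=0.5,
  grip_force=25,
)

```text
clock: 3.9
tool_pos: [0.5909, -0.0242, 0.0758]
eef_rot: [1.0, 0.0, 0.001, -0.001]
contact_force: [-1.0, 3.9, 6.3]
opening: 0.703
finger_force: 24.7
```

Call:
servo_tool(
  translation=[
    [0,0,-0.01],
    [0,0,-0.03],
    [0,0,-0.03],
    [0,0,-0.03],
    [-0.0285,0.0405,0],
    [-0.0285,0.0405,0],
    [-0.0285,0.0405,0],
    [-0.0285,0.0405,0],
    [-0.0285,0.0405,0],
    [-0.0285,0.0405,0],
  ],
  turn=[
    [0,0,0],
    [0,0,0],
    [0,0,0],
    [0,0,0],
    [0,0,0],
    [0,0,0],
    [0,0,0],
    [0,0,0],
    [0,0,0],
    [0,0,0],
  ],
)

```text
clock: 5.15
tool_pos: [0.4176, -0.2705, 0.1751]
eef_rot: [1.0, -0.001, -0.0, 0.0]
contact_force: [1.2, -0.4, -4.0]
opening: 0.704
finger_force: 24.6
```

Call:
servo_tool(
  translation=[
    [0,0,0.03],
    [0,0,0.03],
    [0,0,0.03],
    [0,0,0.02],
    [0,0,0],
    [0,0,0],
  ],
  turn=[
    [0,0,0],
    [0,0,0],
    [0,0,0],
    [0,0,0],
    [0,0,0],
    [0,0,0],
  ],
)

```text
clock: 5.9
tool_pos: [0.4195, -0.2692, 0.0657]
eef_rot: [1.0, -0.0, 0.0, 0.0]
contact_force: [0.2, 0.5, -3.3]
opening: 0.705
finger_force: 24.6
```

```bash
cat > snap.py <<'E'
import sys,cv2
from plant import r, optics
n,out,x0,y0,x1,y1=sys.argv[1],sys.argv[2],*map(int,sys.argv[3:])
s=optics.snapshot(n);c=s["img"][y0:y1,x0:x1,::-1];f=min(780/(x1-x0),580/(y1-y0))
cv2.imwrite(f"pics/{out}.png",cv2.resize(c,None,fx=f,fy=f,interpolation=cv2.INTER_CUBIC))
print(r.get_state()["tool_pos"],r.get_state()["contact_force"])
E
python3 snap.py side b1 200 80 400 230
```

```text
[ 0.4197603  -0.26917957  0.06591351] [ 0.51785708  0.92545041 -3.02324424]
```

View pics/b1.png

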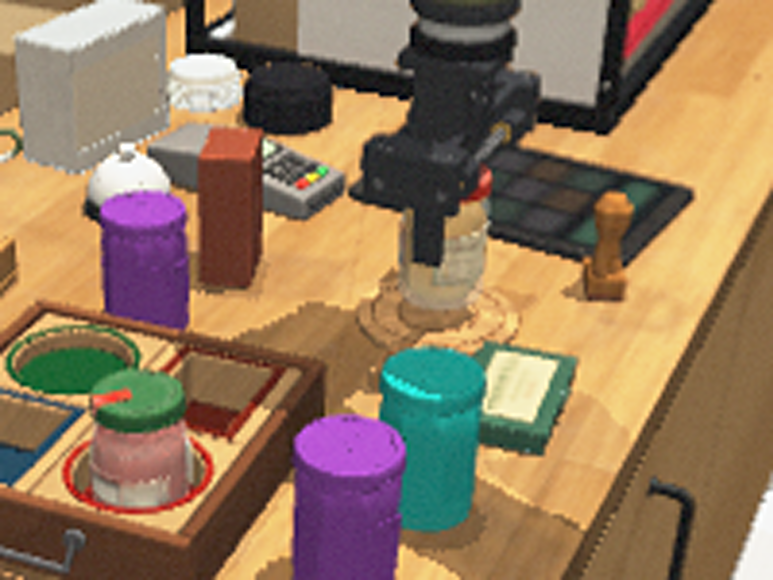

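The honey jar is held upright over the mat at crop (440,300), about 16 mm above it. I lower it in small steps.

Call:
servo_tool(
  translation=[
    [0,0,0.007],
    [0,0,0.005],
    [0,0,0.002],
    [0,0,0.001],
    [0,0,0],
  ],
  turn=[
    [0,0,0],
    [0,0,0],
    [0,0,0],
    [0,0,0],
    [0,0,0],
  ],
)

```text
clock: 6.58
tool_pos: [0.4194, -0.2685, 0.05]
eef_rot: [1.0, -0.0, -0.0, 0.0]
contact_force: [0.8, 0.4, -3.4]
opening: 0.705
finger_force: 24.6
```

Call:
servo_tool(
  translation=[
    [0,0,0.001],
    [0,0,0.001],
    [0,0,0],
  ],
  turn=[
    [0,0,0],
    [0,0,0],
    [0,0,0],
  ],
)

```text
clock: 6.95
tool_pos: [0.4194, -0.2687, 0.0497]
eef_rot: [1.0, -0.0, 0.0, 0.0]
contact_force: [-1.1, 1.4, 14.3]
opening: 0.707
finger_force: 24.7
```

Call:
servo_tool(
  translation=[
    [0,0,0],
    [0,0,0],
    [0,0,0],
    [0,0,0],
    [0,0,-0.01],
    [0,0,-0.025],
    [0,0,-0.035],
    [0,0,-0.045],
    [0,0,-0.04],
    [0,0,0],
  ],
  turn=[
    [0,0,0],
    [0,0,0],
    [0,0,0],
    [0,0,0],
    [0,0,0],
    [0,0,0],
    [0,0,0],
    [0,0,0],
    [0,0,0],
    [0,0,0],
  ],
  grip=1,
)

```text
clock: 8.2
tool_pos: [0.421, -0.2695, 0.2062]
eef_rot: [1.0, -0.0, 0.003, 0.002]
contact_force: [-0.4, 0.3, -0.2]
opening: 0.998
finger_force: 0.0
```

Call:
servo_tool(
  translation=[
    [0.0094,-0.0489,0],
    [0.0094,-0.0489,0],
    [0.0094,-0.0489,0],
    [0.0094,-0.0489,0],
    [0.0094,-0.0489,0],
    [0.0094,-0.0489,0],
    [0.0094,-0.0489,0],
    [0,0,0.03],
    [0,0,0.03],
    [0,0,0],
  ],
  turn=[
    [0,0,0],
    [0,0,0],
    [0,0,0],
    [0,0,0],
    [0,0,0],
    [0,0,0],
    [0,0,0],
    [0,0,0],
    [0,0,0],
    [0,0,0],
  ],
)

```text
clock: 9.45
tool_pos: [0.4831, 0.0734, 0.1409]
eef_rot: [1.0, 0.0, -0.003, 0.001]
contact_force: [0.6, 0.5, 0.8]
opening: 1.0
finger_force: 0.0
```

```bash
python3 snap.py top c1 180 90 400 290
```

```text
[0.48414424 0.07349063 0.14217108] [ 0.360676   -1.03270522  0.32628469]
```

View pics/c1.png

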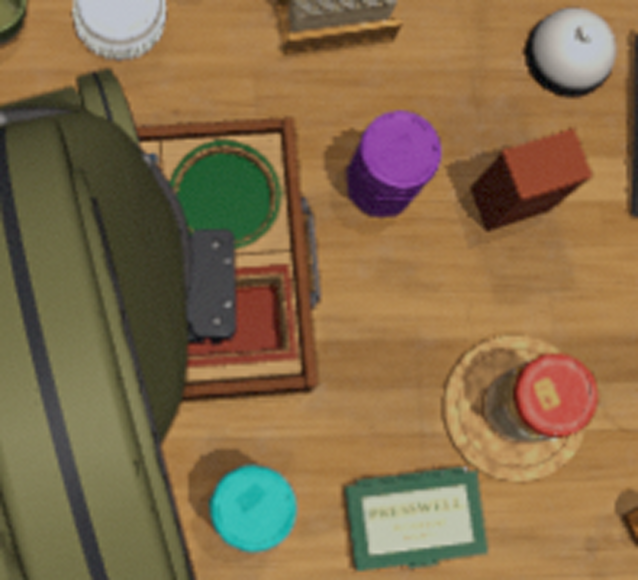

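The honey jar stands released on the mat, with its lid at crop (556,396). Now the jam jar.

Call:
servo_tool(
  translation=[
    [0,0,0.02],
    [0,0,0.02],
    [0,0,0.02],
    [0,0,0.02],
    [0,0,0.003],
    [0,0,0],
  ],
  turn=[
    [0,0,0],
    [0,0,0],
    [0,0,0],
    [0,0,0],
    [0,0,0],
    [0,0,0],
  ],
)

```text
clock: 10.25
tool_pos: [0.4858, 0.0737, 0.0608]
eef_rot: [1.0, -0.0, 0.001, -0.0]
contact_force: [0.0, -0.2, 0.2]
opening: 0.998
finger_force: 0.0
```

Call:
servo_tool(
  translation=[
    [0,0,0],
    [0,0,0],
    [0,0,0],
    [0,0,0],
    [0,0,0],
    [0,0,0],
  ],
  turn=[
    [0,0,0],
    [0,0,0],
    [0,0,0],
    [0,0,0],
    [0,0,0],
    [0,0,0],
  ],
  grip=0.5,
  grip_force=25,
)

```text
clock: 11.0
tool_pos: [0.4855, 0.0741, 0.0603]
eef_rot: [1.0, 0.0, 0.0, -0.0]
contact_force: [-1.1, 0.7, 5.6]
opening: 0.669
finger_force: 25.0
```

Call:
servo_tool(
  translation=[
    [0,0,-0.01],
    [0,0,-0.02],
    [0,0,-0.025],
    [0,0,-0.025],
    [0.0274,0.0242,0],
    [0.0274,0.0242,0],
    [0.0274,0.0242,0],
    [0.0274,0.0242,0],
    [0,0,0],
    [0,0,0],
  ],
  turn=[
    [0,0,0],
    [0,0,0],
    [0,0,0],
    [0,0,0],
    [0,0,0],
    [0,0,0],
    [0,0,0],
    [0,0,0],
    [0,0,0],
    [0,0,0],
  ],
)

```text
clock: 12.25
tool_pos: [0.5934, -0.0228, 0.1395]
eef_rot: [1.0, -0.0, -0.001, -0.0]
contact_force: [-0.1, 1.4, -4.5]
opening: 0.67
finger_force: 25.0
```

```bash
python3 snap.py side d1 150 100 300 220
```

```text
[ 0.59334517 -0.02218975  0.13958818] [-0.06841063 -0.03466415 -4.60412618]
```

View pics/d1.png

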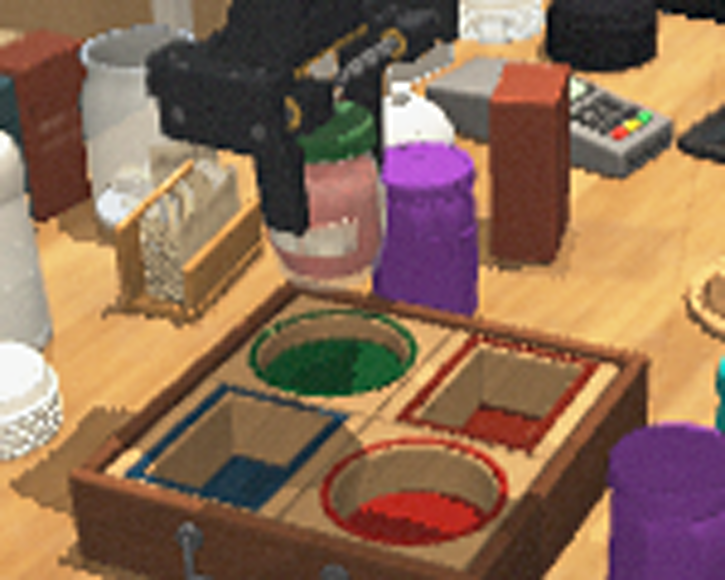

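The jam jar hangs upright above the green ring, at crop (330,350). I lower it.

Call:
servo_tool(
  translation=[
    [0.0015,0,0.02],
    [0,0,0.02],
    [0,0,0.01],
    [0,0,0.008],
    [0,0,0.004],
    [0,0,0.001],
    [0,0,0],
  ],
  turn=[
    [0,0,0],
    [0,0,0],
    [0,0,0],
    [0,0,0],
    [0,0,0],
    [0,0,0],
    [0,0,0],
  ],
)

```text
clock: 13.18
tool_pos: [0.5966, -0.0231, 0.0774]
eef_rot: [1.0, -0.0, 0.0, 0.0]
contact_force: [-0.6, 0.5, -3.6]
opening: 0.667
finger_force: 25.0
```

Call:
servo_tool(
  translation=[
    [0,0,0.001],
    [0,0,0.001],
    [0,0,0.001],
    [0,0,0],
  ],
  turn=[
    [0,0,0],
    [0,0,0],
    [0,0,0],
    [0,0,0],
  ],
)

```text
clock: 13.68
tool_pos: [0.5964, -0.0231, 0.0744]
eef_rot: [1.0, -0.0, 0.0, 0.0]
contact_force: [-0.8, -0.2, 1.0]
opening: 0.67
finger_force: 25.0
```

Call:
servo_tool(
  translation=[
    [0,0,0.0005],
    [0,0,0],
    [0,0,0],
    [0,0,0],
    [0,0,0],
    [0,0,-0.01],
    [0,0,-0.025],
    [0,0,-0.035],
    [0,0,-0.045],
    [0,0,-0.02],
  ],
  turn=[
    [0,0,0],
    [0,0,0],
    [0,0,0],
    [0,0,0],
    [0,0,0],
    [0,0,0],
    [0,0,0],
    [0,0,0],
    [0,0,0],
    [0,0,0],
  ],
  grip=1,
)

```text
clock: 14.92
tool_pos: [0.5976, -0.0231, 0.2119]
eef_rot: [1.0, -0.0, 0.002, 0.0]
contact_force: [-0.2, -0.5, 0.6]
opening: 0.997
finger_force: 0.0
```

```bash
cat > lid.py <<'E'
from plant import r, optics
from h import *
s=optics.snapshot("top");Z=world(s)[...,2];H=hsv(s)
m=big(box(540,280,650,400)&hue(H,165,10,110)&(Z>.06));print(rect(s,m,.108),np.percentile(Z[m],95))
E
python3 lid.py
```

```text
Traceback (most recent call last):
  File "lid.py", line 4, in <module>
    m=big(box(540,280,650,400)&hue(H,165,10,110)&(Z>.06));print(rect(s,m,.108),np.percentile(Z[m],95))
                                                                ~~~~^^^^^^^^^^
  File "h.py", line 14, in rect
    p=onplane(s,np.argwhere(m)[:,::-1],z)[:,:2]
      ~~~~~~~^^^^^^^^^^^^^^^^^^^^^^^^^^^^
  File "h.py", line 7, in onplane
    d=rays(s,uv)@s["R"]; c=-s["R"].T@s["t"]
      ~~~~^^^^^^
  File "h.py", line 4, in rays
    n=cv2.undistortPoints(uv,s["mtx"],np.array([s["k1"],0,0,0.]))[:,0]
      ~~~~~~~~~~~~~~~~~~~^^^^^^^^^^^^^^^^^^^^^^^^^^^^^^^^^^^^^^^^
cv2.error: OpenCV(4.12.0) /io/opencv/modules/calib3d/src/undistort.dispatch.cpp:347: error: (-215:Assertion failed) CV_IS_MAT(_src) && CV_IS_MAT(_dst) && (_src->rows == 1 || _src->cols == 1) && (_dst->rows == 1 || _dst->cols == 1) && _src->cols + _src->rows - 1 == _dst->rows + _dst->cols - 1 && (CV_MAT_TYPE(_src->type) == CV_32FC2 || CV_MAT_TYPE(_src->type) == CV_64FC2) && (CV_MAT_TYPE(_dst->type) == CV_32FC2 || CV_MAT_TYPE(_dst->type) == CV_64FC2) in function 'cvUndistortPointsInternal'
```

```bash
python3 -c "
import pickle;from h import *
s=pickle.load(open('s0.pkl','rb'))['top']
I=cv2.imread('pics/c1.png')[:,:,::-1];m=hue(cv2.cvtColor(I,cv2.COLOR_RGB2HSV).astype(int),165,10,120);m[:,:480]=0;m[:320]=0;m=big(m)
p=np.argwhere(m)[:,::-1]/2.9+[180,90]-.33;print(cv2.minAreaRect((onplane(s,p,.108)[:,:2]*1000).astype(np.float32)))"
```

```text
((421.2915954589844, -267.1618957519531), (63.56953811645508, 65.8241958618164), 6.827925682067871)
```

Call:
servo_tool(
  translation=[
    [-0.0296,0.0409,0],
    [-0.0296,0.0409,0],
    [-0.0296,0.0409,0],
    [-0.0296,0.0409,0],
    [-0.0296,0.0409,0],
    [-0.0296,0.0409,0],
    [0,0,0.03],
    [0,0,0.03],
    [0,0,0],
  ],
  turn=[
    [0,0,0],
    [0,0,0],
    [0,0,0],
    [0,0,0],
    [0,0,0],
    [0,0,0],
    [0,0,0],
    [0,0,0],
    [0,0,0],
  ],
)

```text
clock: 16.1
tool_pos: [0.4173, -0.2677, 0.1471]
eef_rot: [1.0, -0.0, -0.002, -0.001]
contact_force: [-0.1, 0.8, -0.1]
opening: 1.002
finger_force: 0.0
```

Call:
servo_tool(
  translation=[
    [0.001,0,0.025],
    [0,0,0.025],
    [0,0,0.025],
    [0,0,0.021],
    [0,0,0],
  ],
  turn=[
    [0,0,0],
    [0,0,0],
    [0,0,0],
    [0,0,0],
    [0,0,0],
  ],
)

```text
clock: 16.73
tool_pos: [0.4198, -0.2681, 0.0524]
eef_rot: [1.0, 0.0, -0.0, -0.0]
contact_force: [0.5, -0.5, 0.3]
opening: 0.997
finger_force: 0.0
```

Call:
servo_tool(
  translation=[
    [0,0,0],
    [0,0,0],
    [0,0,0],
    [0,0,0],
    [0,0,0],
    [0,0,0],
  ],
  turn=[
    [0,0,0],
    [0,0,0],
    [0,0,0],
    [0,0,0],
    [0,0,0],
    [0,0,0],
  ],
  grip=0.5,
  grip_force=25,
)

```text
clock: 17.48
tool_pos: [0.4202, -0.2687, 0.0534]
eef_rot: [1.0, -0.0, 0.001, 0.0]
contact_force: [0.0, 0.4, 7.6]
opening: 0.711
finger_force: 25.0
```

Call:
servo_tool(
  translation=[
    [0,0,-0.01],
    [0,0,-0.03],
    [0,0,-0.035],
    [0,0,-0.035],
    [0.0099,-0.0486,0],
    [0.0099,-0.0486,0],
    [0.0099,-0.0486,0],
    [0.0099,-0.0486,0],
    [0.0099,-0.0486,0],
    [0.0099,-0.0486,0],
  ],
  turn=[
    [0,0,0],
    [0,0,0],
    [0,0,0],
    [0,0,0],
    [0,0,0],
    [0,0,0],
    [0,0,0],
    [0,0,0],
    [0,0,0],
    [0,0,0],
  ],
)

```text
clock: 18.73
tool_pos: [0.4788, 0.0247, 0.1627]
eef_rot: [1.0, -0.0, -0.0, 0.0]
contact_force: [0.5, -0.2, -2.8]
opening: 0.711
finger_force: 25.0
```

Call:
servo_tool(
  translation=[
    [0.0099,-0.0486,0],
    [0,0,0.02],
    [0,0,0.02],
    [0,0,0],
    [0,0,0],
  ],
  turn=[
    [0,0,0],
    [0,0,0],
    [0,0,0],
    [0,0,0],
    [0,0,0],
  ],
)

```text
clock: 19.35
tool_pos: [0.4892, 0.0716, 0.1231]
eef_rot: [1.0, -0.0, 0.0, -0.0]
contact_force: [-0.6, 0.6, -3.3]
opening: 0.711
finger_force: 25.0
```

```bash
python3 snap.py side e1 150 110 300 230
```

```text
[0.48940432 0.07164625 0.12323825] [-0.45092501  1.07268262 -2.88093256]
```

View pics/e1.png

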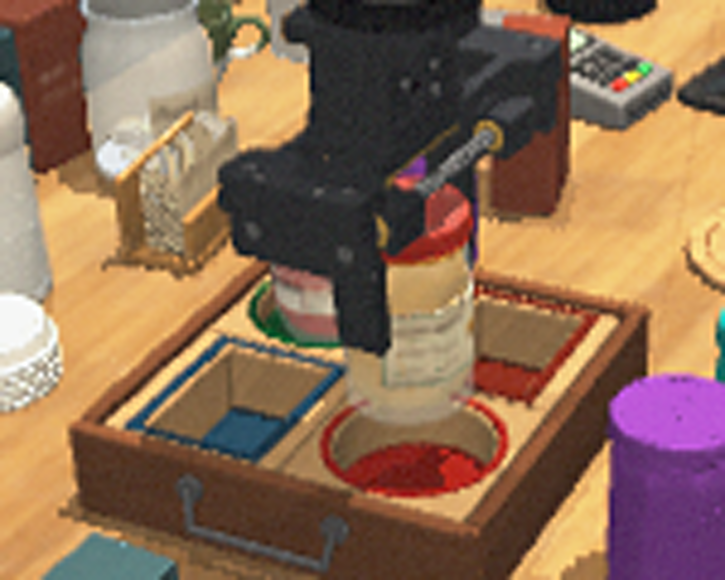

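The honey jar hangs upright and centred over the red ring, at crop (415,443). I lower it.

Call:
servo_tool(
  translation=[
    [0,0,0.02],
    [0,0,0.015],
    [0,0,0.01],
    [0,0,0.006],
    [0,0,0.002],
    [0,0,0.002],
    [0,0,0],
  ],
  turn=[
    [0,0,0],
    [0,0,0],
    [0,0,0],
    [0,0,0],
    [0,0,0],
    [0,0,0],
    [0,0,0],
  ],
)

```text
clock: 20.27
tool_pos: [0.4892, 0.0718, 0.0676]
eef_rot: [1.0, -0.0, 0.0, 0.0]
contact_force: [-0.3, 0.2, -2.8]
opening: 0.711
finger_force: 25.0
```

Call:
servo_tool(
  translation=[
    [0,0,0.001],
    [0,0,0.001],
    [0,0,0.001],
    [0,0,0],
  ],
  turn=[
    [0,0,0],
    [0,0,0],
    [0,0,0],
    [0,0,0],
  ],
)

```text
clock: 20.78
tool_pos: [0.4891, 0.0718, 0.0654]
eef_rot: [1.0, -0.0, 0.0, -0.0]
contact_force: [-1.3, 0.3, 6.0]
opening: 0.713
finger_force: 25.0
```

Call:
servo_tool(
  translation=[
    [0,0,0],
    [0,0,0],
    [0,0,0],
    [0,0,0],
    [0,0,-0.01],
    [0,0,-0.025],
    [0,0,-0.035],
    [0,0,-0.045],
    [0,0,-0.025],
    [0,0,0],
  ],
  turn=[
    [0,0,0],
    [0,0,0],
    [0,0,0],
    [0,0,0],
    [0,0,0],
    [0,0,0],
    [0,0,0],
    [0,0,0],
    [0,0,0],
    [0,0,0],
  ],
  grip=1,
)

```text
clock: 22.02
tool_pos: [0.4902, 0.0719, 0.2067]
eef_rot: [1.0, -0.0, 0.002, -0.0]
contact_force: [0.4, -0.0, -0.0]
opening: 1.0
finger_force: 0.0
```

Call:
servo_tool(
  translation=[
    [0.014,0.0429,0],
    [0.014,0.0429,0],
    [0.014,0.0429,0],
    [0.014,0.0429,0],
    [0.014,0.0429,0],
    [0.014,0.0429,0],
    [0.014,0.0429,0],
    [0.014,0.0429,0],
    [0,0,0],
    [0,0,0],
  ],
  turn=[
    [0,0,0],
    [0,0,0],
    [0,0,0],
    [0,0,0],
    [0,0,0],
    [0,0,0],
    [0,0,0],
    [0,0,0],
    [0,0,-0.15],
    [0,0,-0.15],
  ],
)

```text
clock: 23.28
tool_pos: [0.6, -0.2718, 0.2026]
eef_rot: [0.989, 0.151, -0.001, -0.001]
contact_force: [0.2, -0.1, -0.2]
opening: 1.0
finger_force: 0.0
```

```bash
cat > jars.py <<'E'
from plant import r, optics
from h import *
s=optics.snapshot("top");Z=world(s)[...,2]
for n,b in(("jam",(370,195,440,275)),("honey",(300,270,375,350)),("blue",(150,270,225,330))):
    q=box(*b);zz=np.percentile(Z[q&(s["z_map"]>0)],98);print(n,zz.round(4),rect(s,big(q&(abs(Z-zz)<.008)),.12 if n!="blue" else .11))
s2=optics.snapshot("side")
cv2.imwrite("pics/f1.png",cv2.resize(s2["img"][90:240,150:350,::-1],(780,585),interpolation=cv2.INTER_CUBIC))
E
python3 jars.py
```

```text
jam 0.1224 (array([595.9, -24. ]), array([55.3, 53.9]), 43.3, 496)
honey 0.1213 (array([489.1,  70.5]), array([61.9, 62.7]), 89.5, 700)
blue 0.1125 (array([506.8, 292. ]), array([64.4, 42.2]), 89.1, 574)
```

View pics/f1.png

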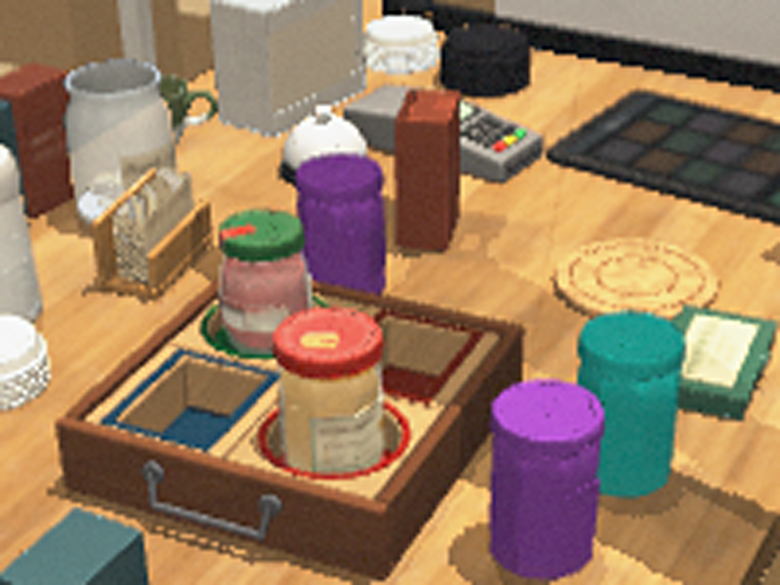

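Both jars are seated: the lids measure level at about 0.12 m and sit within 2 mm of their well centres. The red carton at crop (428,170) is untouched. I descend on it.

Call:
servo_tool(
  translation=[
    [0,0,0.03],
    [0,0,0.03],
    [0,0,0.03],
    [0,0,0.03],
    [0,0,0.02],
    [0,0,0],
  ],
  turn=[
    [0,0,0],
    [0,0,0],
    [0,0,0],
    [0,0,0],
    [0,0,0],
    [0,0,0],
  ],
)

```text
clock: 24.12
tool_pos: [0.5998, -0.2708, 0.0628]
eef_rot: [0.989, 0.149, -0.002, -0.001]
contact_force: [0.7, -0.1, 1.0]
opening: 0.997
finger_force: 0.0
```

Call:
servo_tool(
  translation=[
    [0,0,0],
    [0,0,0],
    [0,0,0],
    [0,0,0],
    [0,0,0],
    [0,0,0],
  ],
  turn=[
    [0,0,0],
    [0,0,0],
    [0,0,0],
    [0,0,0],
    [0,0,0],
    [0,0,0],
  ],
  grip=0.5,
  grip_force=15,
)

```text
clock: 24.88
tool_pos: [0.6017, -0.2719, 0.0655]
eef_rot: [0.989, 0.149, 0.001, 0.001]
contact_force: [-0.3, -0.2, 5.6]
opening: 0.703
finger_force: 15.0
```

Call:
servo_tool(
  translation=[
    [0,0,-0.02],
    [0,0,-0.04],
    [0,0,-0.04],
    [0,0,-0.04],
    [0,0,0],
    [0,0,0],
    [0,0,0],
  ],
  turn=[
    [0,0,0],
    [0,0,0],
    [0,0,0],
    [0,0,0],
    [0,0,0.1217],
    [0,0,0.1217],
    [0,0,0],
  ],
)

```text
clock: 25.75
tool_pos: [0.6008, -0.2711, 0.2052]
eef_rot: [1.0, 0.029, -0.0, 0.0]
contact_force: [0.0, 0.7, -1.7]
opening: 0.706
finger_force: 15.0
```

Call:
servo_tool(
  translation=[
    [-0.0154,-0.0415,0],
    [-0.0154,-0.0415,0],
    [-0.0154,-0.0415,0],
    [-0.0154,-0.0415,0],
    [-0.0154,-0.0415,0],
    [-0.0154,-0.0415,0],
    [0,0,0.03],
    [0,0,0.02],
    [0,0,0],
    [0,0,0],
  ],
  turn=[
    [0,0,0],
    [0,0,0],
    [0,0,0],
    [0,0,0],
    [0,0,0],
    [0,0,0],
    [0,0,0],
    [0,0,0],
    [0,0,0],
    [0,0,0],
  ],
)

```text
clock: 27.0
tool_pos: [0.4953, -0.0281, 0.1552]
eef_rot: [1.0, 0.029, 0.001, -0.0]
contact_force: [-0.2, -0.3, -1.0]
opening: 0.699
finger_force: 15.0
```

```bash
python3 snap.py side g1 150 90 320 220
```

```text
[ 0.49540105 -0.02816837  0.15538273] [-0.48348819 -0.72201047 -1.04167578]
```

View pics/g1.png

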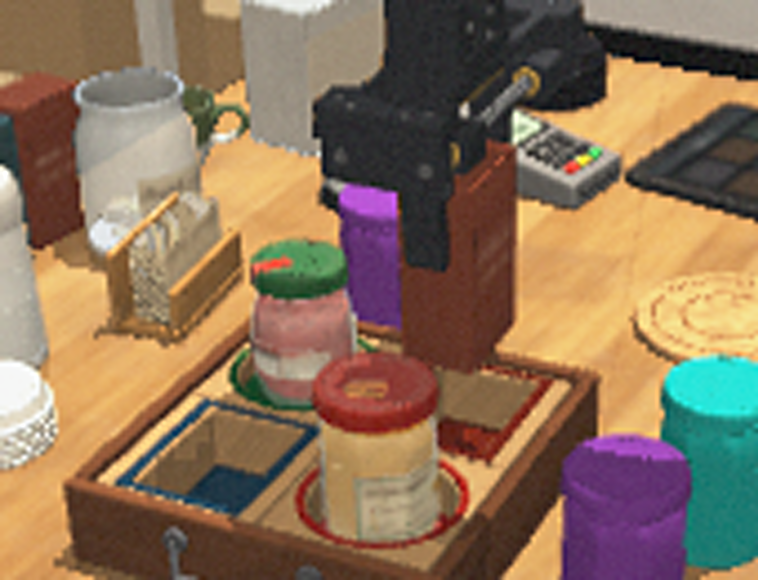

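The red carton hangs upright over the red pocket, at crop (490,420). I lower it.

Call:
servo_tool(
  translation=[
    [0,0,0.02],
    [0,0,0.02],
    [0,0,0.02],
    [0,0,0.01],
    [0,0,0.004],
    [0,0,0.002],
    [0,0,0],
    [0,0,0],
  ],
  turn=[
    [0,0,0],
    [0,0,0],
    [0,0,0],
    [0,0,0],
    [0,0,0],
    [0,0,0],
    [0,0,0],
    [0,0,0],
  ],
)

```text
clock: 28.05
tool_pos: [0.495, -0.0281, 0.0789]
eef_rot: [1.0, 0.028, 0.0, 0.0]
contact_force: [1.2, 0.0, -1.6]
opening: 0.701
finger_force: 15.0
```

Call:
servo_tool(
  translation=[
    [0,0,0.002],
    [0,0,0.001],
    [0,0,0],
    [0,0,0],
  ],
  turn=[
    [0,0,0],
    [0,0,0],
    [0,0,0],
    [0,0,0],
  ],
)

```text
clock: 28.55
tool_pos: [0.4947, -0.028, 0.0755]
eef_rot: [1.0, 0.028, -0.0, 0.0]
contact_force: [-1.0, 1.0, -0.7]
opening: 0.698
finger_force: 15.0
```

Call:
servo_tool(
  translation=[
    [0,0,0.001],
    [0,0,0.001],
    [0,0,0],
    [0,0,0],
  ],
  turn=[
    [0,0,0],
    [0,0,0],
    [0,0,0],
    [0,0,0],
  ],
)

```text
clock: 29.05
tool_pos: [0.4947, -0.0284, 0.0751]
eef_rot: [1.0, 0.028, 0.001, 0.0]
contact_force: [-3.0, -0.0, 17.2]
opening: 0.7
finger_force: 15.0
```

Call:
servo_tool(
  translation=[
    [0,0,0],
    [0,0,0],
    [0,0,0],
    [0,0,-0.005],
    [0,0,-0.02],
    [0,0,-0.03],
    [0,0,-0.04],
    [0,0,-0.05],
    [0,0,0],
    [0,0,0],
  ],
  turn=[
    [0,0,0],
    [0,0,0],
    [0,0,0],
    [0,0,0],
    [0,0,0],
    [0,0,0],
    [0,0,0],
    [0,0,0],
    [0,0,0.0716],
    [0,0,0],
  ],
  grip=0.84,
)

```text
clock: 30.3
tool_pos: [0.4947, -0.0281, 0.2191]
eef_rot: [1.0, -0.007, 0.0, 0.0]
contact_force: [-0.2, -0.5, -0.2]
opening: 0.838
finger_force: 0.0
```

Call:
servo_tool(
  translation=[
    [0.001,-0.0459,0],
    [0.001,-0.0459,0],
    [0.001,-0.0459,0],
    [0.001,-0.0459,0],
    [0.001,-0.0459,0],
    [0.001,-0.0459,0],
    [0.001,-0.0459,0],
    [0,0,0.03],
    [0,0,0.03],
    [0,0,0],
  ],
  turn=[
    [0,0,0],
    [0,0,0],
    [0,0,0],
    [0,0,0],
    [0,0,0],
    [0,0,0],
    [0,0,0],
    [0,0,0],
    [0,0,0],
    [0,0,0],
  ],
  grip=1,
)

```text
clock: 31.55
tool_pos: [0.5044, 0.292, 0.1558]
eef_rot: [1.0, -0.007, -0.003, 0.002]
contact_force: [-0.9, 0.2, 0.4]
opening: 0.998
finger_force: 0.0
```

```bash
python3 snap.py side i1 100 90 320 290
```

```text
[0.50572758 0.29242503 0.1574064 ] [ 0.31392246  0.05035782 -0.80106223]
```

View pics/i1.png

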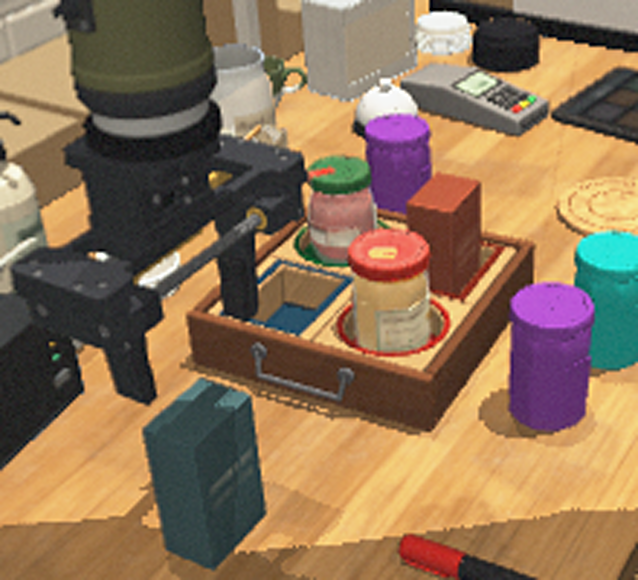

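The red carton is seated, at crop (445,230). The fingers straddle the blue carton, with tips at (135,400) and (240,315). I descend and grip.

Call:
servo_tool(
  translation=[
    [0.001,0,0.025],
    [0,0,0.025],
    [0,0,0.025],
    [0,0,0.0185],
    [0,0,0],
  ],
  turn=[
    [0,0,0],
    [0,0,0],
    [0,0,0],
    [0,0,0],
    [0,0,0],
  ],
)

```text
clock: 32.22
tool_pos: [0.5073, 0.2928, 0.0645]
eef_rot: [1.0, -0.008, -0.001, 0.0]
contact_force: [-0.3, -0.8, -0.2]
opening: 1.001
finger_force: 0.0
```

Call:
servo_tool(
  translation=[
    [0,0,0],
    [0,0,0],
    [0,0,0],
    [0,0,0],
    [0,0,0],
    [0,0,0],
  ],
  turn=[
    [0,0,0],
    [0,0,0],
    [0,0,0],
    [0,0,0],
    [0,0,0],
    [0,0,0],
  ],
  grip=0.5,
  grip_force=15,
)

```text
clock: 32.98
tool_pos: [0.5081, 0.2935, 0.0657]
eef_rot: [1.0, -0.008, 0.001, -0.0]
contact_force: [-0.5, 0.4, 5.7]
opening: 0.704
finger_force: 14.9
```

Call:
servo_tool(
  translation=[
    [0,0,-0.02],
    [0,0,-0.04],
    [0,0,-0.04],
    [0,0,-0.04],
    [0,0,0],
    [0.0139,0.044,0],
    [0.0139,0.044,0],
    [0.0139,0.044,0],
    [0.0139,0.044,0],
    [0.0139,0.044,0],
  ],
  turn=[
    [0,0,0],
    [0,0,0],
    [0,0,0],
    [0,0,0],
    [0,0,-0.0716],
    [0,0,0],
    [0,0,0],
    [0,0,0],
    [0,0,0],
    [0,0,0],
  ],
)

```text
clock: 34.22
tool_pos: [0.5892, 0.0758, 0.2045]
eef_rot: [1.0, 0.028, -0.001, 0.0]
contact_force: [-0.1, -0.5, -2.3]
opening: 0.702
finger_force: 15.0
```

Call:
servo_tool(
  translation=[
    [0,0,0.03],
    [0,0,0.025],
    [0,0,0],
    [0,0,0],
  ],
  turn=[
    [0,0,0],
    [0,0,0],
    [0,0,0],
    [0,0,0],
  ],
)

```text
clock: 34.72
tool_pos: [0.5897, 0.0775, 0.1506]
eef_rot: [1.0, 0.028, 0.0, 0.0]
contact_force: [0.4, -0.4, -1.2]
opening: 0.705
finger_force: 15.0
```

```bash
python3 snap.py side j1 120 90 290 220
```

```text
[0.59003219 0.07754537 0.15097051] [-0.0609269  -0.54477359 -2.11760895]
```

View pics/j1.png

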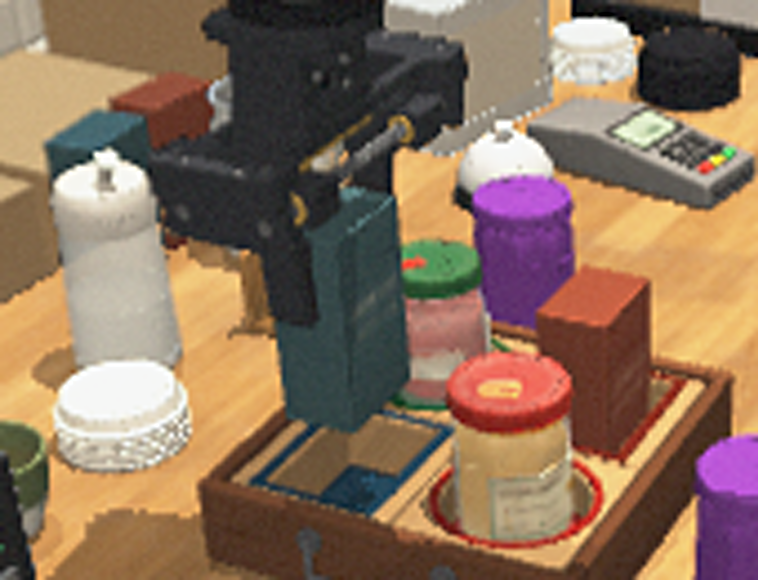

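The blue carton hangs over the blue pocket, at crop (350,465), and is aligned with it. I lower it.

Call:
servo_tool(
  translation=[
    [0,0,0.02],
    [0,0,0.02],
    [0,0,0.018],
    [0,0,0.008],
    [0,0,0.004],
    [0,0,0.002],
    [0,0,0],
    [0,0,0],
  ],
  turn=[
    [0,0,0],
    [0,0,0],
    [0,0,0],
    [0,0,0],
    [0,0,0],
    [0,0,0],
    [0,0,0],
    [0,0,0],
  ],
)

```text
clock: 35.78
tool_pos: [0.5897, 0.0774, 0.0784]
eef_rot: [1.0, 0.028, 0.0, -0.0]
contact_force: [0.9, -0.7, -2.0]
opening: 0.706
finger_force: 15.0
```

Call:
servo_tool(
  translation=[
    [0,0,0.001],
    [0,0,0.001],
    [0,0,0.001],
    [0,0,0],
    [0,0,0],
  ],
  turn=[
    [0,0,0],
    [0,0,0],
    [0,0,0],
    [0,0,0],
    [0,0,0],
  ],
)

```text
clock: 36.4
tool_pos: [0.5895, 0.0774, 0.0757]
eef_rot: [1.0, 0.028, 0.0, -0.0]
contact_force: [-1.5, 0.1, 6.3]
opening: 0.699
finger_force: 14.9
```

Contact at the expected height. I release, rise and back away.

Call:
servo_tool(
  translation=[
    [0,0,0],
    [0,0,0],
    [0,0,0],
    [0,0,-0.005],
    [0,0,-0.02],
    [0,0,-0.03],
    [0,0,-0.04],
    [0,0,-0.05],
    [0,0,-0.03],
    [0,0,0],
  ],
  turn=[
    [0,0,0],
    [0,0,0],
    [0,0,0],
    [0,0,0],
    [0,0,0],
    [0,0,0],
    [0,0,0],
    [0,0,0],
    [0,0,0],
    [0,0,0],
  ],
  grip=0.84,
)

```text
clock: 37.65
tool_pos: [0.591, 0.0775, 0.2529]
eef_rot: [1.0, 0.028, 0.003, -0.0]
contact_force: [0.4, -0.0, 0.3]
opening: 0.839
finger_force: 0.0
```

Call:
servo_tool(
  translation=[
    [-0.016,0.045,0],
    [-0.016,0.045,0],
    [-0.016,0.045,0],
    [-0.016,0.045,0],
    [-0.016,0.045,0],
    [-0.016,0.045,0],
    [-0.016,0.045,0],
    [0,0,0],
    [0,0,0],
    [0,0,0],
  ],
  turn=[
    [0,0,0],
    [0,0,0],
    [0,0,0],
    [0,0,0],
    [0,0,0],
    [0,0,0],
    [0,0,0],
    [0,0,0],
    [0,0,0],
    [0,0,0],
  ],
)

```text
clock: 38.9
tool_pos: [0.4958, -0.2416, 0.2496]
eef_rot: [1.0, 0.03, -0.0, -0.001]
contact_force: [0.6, 0.1, -0.1]
opening: 0.84
finger_force: 0.0
```

```bash
cat > fin.py <<'E'
from plant import r, optics
from h import *
s=optics.snapshot("top");Z=world(s)[...,2]
for n,b in(("jam",(373,195,440,265)),("honey",(300,280,370,350)),("blue",(295,205,371,275)),("red",(378,275,445,340))):
    q=box(*b);zz=np.percentile(Z[q&(s["z_map"]>0)],95);print(n,zz.round(4),rect(s,big(q&(abs(Z-zz)<.008)),.12))
E
python3 fin.py; python3 snap.py side k1 120 90 320 240
```

```text
jam 0.1218 (array([595.3, -23.5]), array([54.8, 54.6]), 89.4, 501)
honey 0.1207 (array([489.1,  70.5]), array([61.9, 62.7]), 89.5, 701)
blue 0.1216 (array([587.1,  76.5]), array([43.9, 62.5]), 3.5, 556)
red 0.1217 (array([494.1, -29.4]), array([43. , 61.9]), 3.6, 569)
[ 0.49581111 -0.24195197  0.24984352] [-0.23719498 -0.05588436  0.45182924]
```

View pics/k1.png

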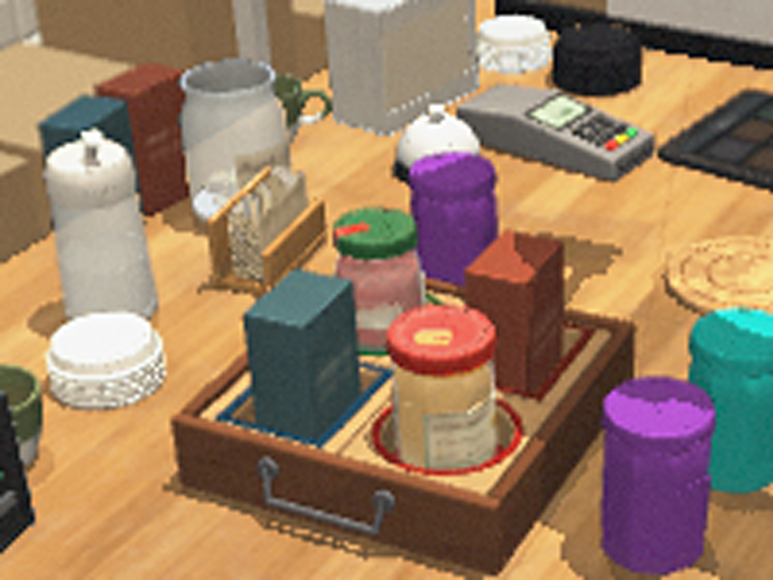

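All four are seated: the tops measure level at 0.12 m, and each is within 3 mm of its place.

```bash
python3 -c "
from plant import r
print(r.finish_job())"
```

```text
the job is handed in; nothing more can be done
None
```

The jars are swapped and both cartons stand in the pockets of their own colour. The last camera check showed all four upright and seated within about 3 mm of centre; I handed the job in at about 39 s, and the hand-in returned no verdict.

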